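# Move a latched battery pack from the tester to the charger

## Task

The battery pack has finished its test: squeeze its sprung side button fully in, lift the pack straight out of the tester's bay while the button is held in, and push it down gently into the charger's bay until it is fully home, then let go so that the button springs out and the latch holds the pack down on the charging contact. Do not wrench the pack while it is still latched or ram it into either bay, and leave the tape measure, the small tin and the relay module where they are.

Things in the scene. Friction and masses are not known exactly. Their poses are not given: they have to be found in the camera images.
- pack_mid (a point): centre of the battery pack, half-way up: an upright black block 60 (its x) x 40 (y) x 100 (z) mm, about 0.13 to 0.25 kg, latched in the tester at the start with its axes along the tester's. The release button is on its +y face; the -y face is plain and ribbed. It fits each bay either way round. The lowest 35 to 45 mm stand inside the bay and shroud
- button_mid (a point): middle of the outer face of the pack's grey release button: 26 mm wide (pack x), 32 mm tall, 7.5 mm proud of the +y face, its middle 26 mm above pack_mid. Pinch it and the plain -y face together from above: 47.5 mm across, 41 mm once it is fully in (the pinch is then centred 0.5 mm from pack_mid towards the button)
- hook_mid (a point): tip of the pack's hook, which moves in and out with the button: 22 mm wide, 8 mm tall, 5 mm proud of the pack's +y face, its middle 34 mm below pack_mid. Out, it lies 2.5 mm below a rigid ledge of the bay wall when the pack stands on the bay floor, and the pack cannot be lifted; both long sides of each bay have such a ledge
- release_button (a joint): travel of the pack's release button in m: 0 = sprung out (hook out), 0.0065 = fully in; takes about 4.5 N to start and 9.5 N at the stop; the hook is surely clear of the ledge from 0.0055
- tester: grey tester fixed to the bench; origin on the bench under the middle of its bay. Shroud 81 (x) x 69 (y) mm, top 46 mm above the bench; behind it (+x) a 46 x 92 x 40 mm meter housing with display and 9 mm high knob. Bay 62.8 (x) x 42.4 (y) mm, open upward, floor 11 mm above the bench, walls 34 mm deep. Over 60 N between pack and tester counts as wrenching
- charger: grey charger fixed to the bench, with vent slots and a cable stub but no meter housing; origin on the bench under the middle of its bay. Shroud 81 (x) x 69 (y) mm, top 56 mm above the bench. Bay 62.8 (x) x 42.4 (y) mm, open upward, in a black insert with walls 34 mm deep and a 2.5 mm wide lead-in at the mouth. Over 32 N between pack and charger counts as ramming
- charger_mouth (a point): middle of the charger shroud's top edge, 56 mm above the bench. The bay insert inside sits higher or lower from charger to charger, which is not measured: its floor (with the walls and ledges) is 26 to 48 mm below this point, so home must be felt. On the floor the pack can go no farther down; let go, it rises 2.5 mm, may lean a few degrees, and its hook holds it under the ledge
- charger_contact (a joint): travel of the sprung contact pad in the charger's bay floor in m: 0 = up, 7 mm above the floor; 0.007 = flush, pack on the rigid floor. It resists with 3.5 N at first and 5.6 N when flush; about 0.003 to 0.0045 under a latched pack. It pushes an unlatched pack up again
- tape_measure_mid (a point): middle of the tape measure, 31 x 70 x 62 mm, standing on the bench; leave alone
- small_tin_mid (a point): middle of the small round tin, 64 mm across, 34 mm high; leave alone
- relay_module_mid (a point): middle of the white relay module, 38 x 52 x 20 mm; leave alone
There are look-alikes about, which are no part of the job. Leave any yellow look-alike of the part that bears pack_mid alone.

How it is judged:
By the outcome, as a careful person would: the job done as asked, in the order asked, and still so for the second after the job is handed in, with the robot touching nothing.
It also fails if it takes over 48 s, if anything falls off the work surface, if the arm or the gripper's body presses on something with over 40 N, if the wrist force passes 120 N, or if a joint passes its speed limit or range.

## Robot

A 6-joint arm with a two-finger parallel gripper is mounted at the origin on a cart in front of the work surface, level with it; the furniture and walls round the work are solid. World frame = base frame: x ahead of the robot, y to its left, z up, the work surface at z = 0. Lengths are in mm, angles in rad, forces in N, time in s.
With the tool pointing down it reaches from about 275 to 1000 mm from the base axis. Payload 8.4 kg.
Tool frame: the origin (TCP) lies on the centre line of the jaws, within the pads' length; the fingertips stand 14 mm ahead of it and the grasp point (between the pads) lies 5 mm behind it; z points along the fingers, y is the line along which they close (so a half turn about z gives the same grasp; the last joint's range is limited). The gripper opens to 85 mm and grips with 20 to 120 N. Pads are 22 mm wide; open, the fingers measure 114 mm over their backs; the gripper's body (76 mm by 85 mm) begins 54 mm behind the grasp point. The pads swing forward as they close: fully open they stand 13 mm farther back than shut.
Start: joints at [-1.316, 0.353, 1.633, -0, 1.155, -0.002], TCP at [158.74, -604.508, 245.281] pointing down, gripper open.
Joint ranges: [-2.63, 2.63], [-0.92, 2.1], [0.06, 2.66], [-1.3, 4.44], [0, 2.69], [-3.02, 3.02]. Speed limits (rad/s): [2.22, 2.22, 2.79, 3.14, 3.14, 3.14].

## Interface

Orientations are given as [roll, pitch, yaw] about the fixed x, y, z axes, in that order (R = Rz(yaw) Ry(pitch) Rx(roll)).
In Python, from rig import r gives the robot as it stands.
- The arm moves only by the tool step_arm, never from a script. Its argument "plan" is text: rows parted by semicolons, each of 7 numbers parted by spaces: the turn, a rotation vector about the world's x, y, z in degrees, then the shift along the world's x, y, z in mm, then the closure in counts, from 0 (fully open) to 255 (shut). In form: rx ry rz x y z hand; .... A call has 1 to 8 rows; each row is the pose to reach, as a shift and turn from the pose commanded when the call began; what a row does not reach only later rows make up. A row lasts 1/10 s, in which the tool goes at most 50 mm and 8.59 degrees, less where a joint would pass 70% of its speed; a pose out of reach is approached as far as the arm can. A call with a gripper value outside its range is refused whole. The fingers move at their own pace and stop on an object; "force" is the grip in N (left out, the last holds). Time passes only in rows, so rows that repeat a pose let the fingers close. It gives the time, the measured TCP pose, the force, the opening and the grip force at its end, in the units of the state.
- r.sense(): the state, without advancing time (a new reading comes with each control period).
- r.grab_frame(name): name is "scene" or "side" or "wrist"; returns (picture, depth): 384x512x3 uint8, red, green, blue; 384x512 float32, mm along the optical axis (not along the pixel's ray), 0 where there is no reading.
- r.get_calibration(name): a dict with "K" (3x3 intrinsics, pixels), "k1" (the pictures are not rectified: a ray, as slopes to the right and down, at radius r is drawn at 1 + k1 r^2 times it, then the intrinsics apply), "world_from_camera" (4x4, takes a point from camera to world coordinates). Camera axes: x right, y down, z forward; pixel columns grow to the right and rows downward; lengths in mm; the calibration is good to about 2 mm. A picture is of the moment at which its call begins: read the wrist's pose just before it. get_calibration takes no time and is no camera call; for the wrist camera it gives the pose at the moment of the call.
- r.sign_off(): hands the job in; it is judged then, once.
The state is a dict: "clock": time; "qpos": joint angles; "qvel": joint speeds; "joint_efforts": joint torques, N m; "eef_pos": TCP position; "tcp_rot": TCP orientation; "contact_force": force on the tool from outside, world axes, zero at the start; "wrist_torque": the same for the moment, N m; "opening": opening from 0.0 (shut) to 1.0 (fully open); "grasp_force": force on a finger pad.
Only numpy, scipy, OpenCV 4.12 (cv2) and the standard library are available. Lean on these libraries where they do the work, as an engineer would, in place of code of your own. Each camera call takes 0.05 s, during which the arm holds its last target. There are 200 camera calls.

## Working session

There is one attempt and no reset: what is moved stays moved. The work goes in short steps, Python scripts to look and compute and a tool call to move; the robot and the scene stay as the last step left them, time stands still between calls to the robot, and variables do not carry over. Pictures are saved under pics/ and viewed, at most 10 in all, crops included, and the job is handed in when it is done.

Besides the shell and the picture viewer there is one more tool, called after "Call:" by a JSON object that holds its "fn" and its "kwargs", one argument or row to a line. step_arm: Moves the arm, as the interface text tells. Its arguments: {"type":"object","properties":{"plan":{"type":"string"},"force":{"type":"number"}},"required":["plan"]}

```bash
mkdir -p pics; cat > h.py <<'E'
import numpy as np, cv2
from rig import r
def grab(n):
    c=r.get_calibration(n); p,d=r.grab_frame(n); np.savez(f'{n}.npz',p=p,d=d,K=c['K'],k1=c['k1'],T=c['world_from_camera']); return p,d
def load(n):
    z=np.load(f'{n}.npz'); return z
def cloud(n):
    z=load(n);K=z['K'];k=float(z['k1']);d=z['d']
    v,u=np.mgrid[0:384,0:512].astype(float)
    pts=np.stack([u.ravel(),v.ravel()],1)[:,None]
    q=cv2.undistortPoints(pts,K,np.array([k,0,0,0,0.]))[:,0]
    P=np.c_[q*d.ravel()[:,None],d.ravel()]
    W=P@z['T'][:3,:3].T+z['T'][:3,3]
    W[d.ravel()==0]=np.nan
    return W.reshape(384,512,3)
def proj(n,X):
    z=load(n);T=np.linalg.inv(z['T']);c=T[:3,:3]@X+T[:3,3];s=c[:2]/c[2];s=s*(1+float(z['k1'])*(s@s));return (z['K']@[*s,1])[:2]
E
python3 - <<'E'
from h import *
a,_=grab('scene');b,_=grab('side')
cv2.imwrite('pics/a.png',cv2.resize(a[...,::-1],(800,600)));cv2.imwrite('pics/b.png',cv2.resize(b[...,::-1],(800,600)))
print(r.sense())
E
```

```text
{'clock': 0.1, 'qpos': array([-1.31641840e+00,  3.53610520e-01,  1.63404040e+00, -7.40389162e-06,
        1.15521710e+00, -2.40244724e-03]), 'qvel': array([ 8.10347524e-04, -5.79081822e-06, -2.34253207e-03, -9.88316023e-04,
       -1.45719680e-04, -1.14609532e-03]), 'joint_efforts': array([ 7.95432925e-05, -6.06357765e+01, -3.42819142e+01,  6.98968051e-05,
        4.01785699e-03,  1.57861564e-05]), 'eef_pos': array([ 158.62410564, -604.11601982,  244.62527948]), 'tcp_rot': array([-3.14031728e+00,  3.70586400e-06,  2.56783372e-01]), 'contact_force': array([-0.62412093,  0.42696094,  0.25608867]), 'wrist_torque': array([-0.01334689,  0.00824533,  0.03006805]), 'grasp_force': 0.0, 'opening': 0.9973470620401554}
```

View pics/a.png

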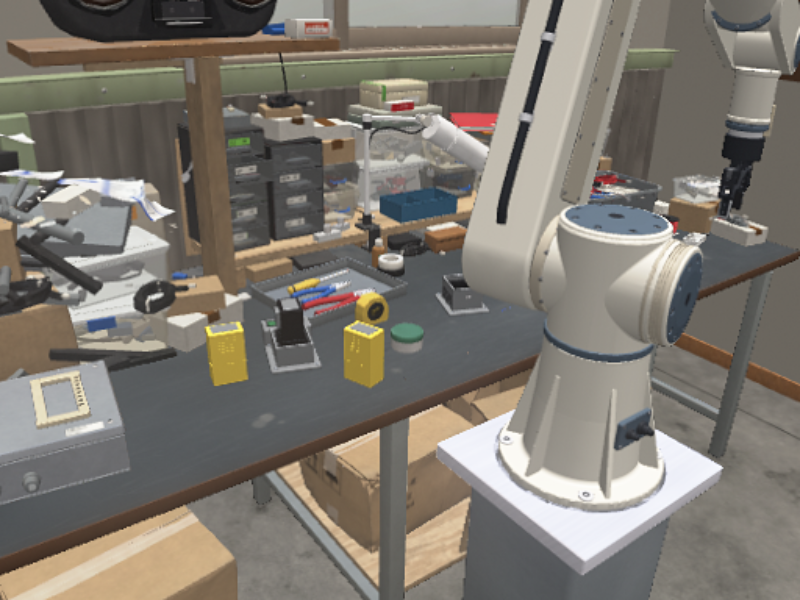

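View pics/b.png

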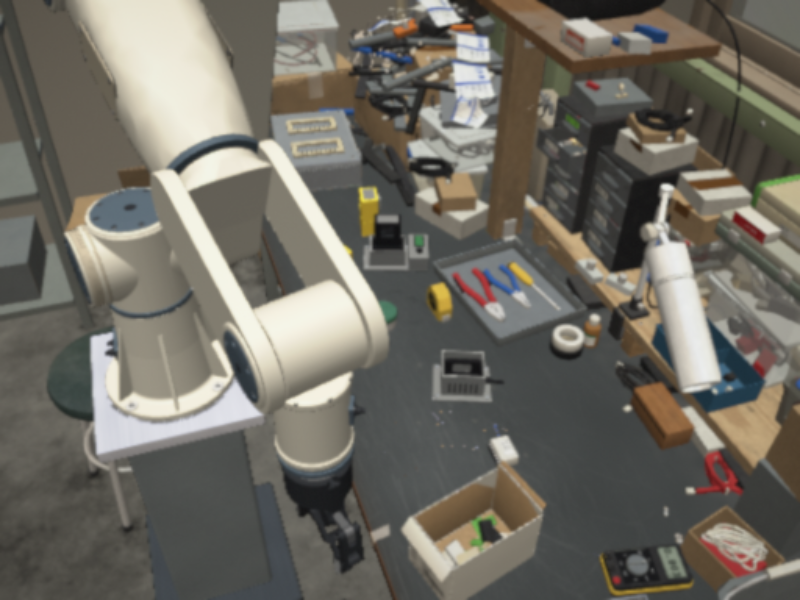

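The scene view shows the black pack in the tester at (292,325). The side view shows it at (388,235). The charger is at scene (462,295) and side (462,375). Things that could be taken for the pack are the yellow blocks at scene (227,355) and (364,355), so I choose the black one standing in the grey tester. The tape measure is at scene (372,308), the tin at (407,337), and the relay module at side (503,450). Next I measure from depth and take a close crop.

```bash
python3 - <<'E'
from h import *
S=cloud('scene');B=cloud('side')
def g(W,u,v): return W[int(v*.64),int(u*.64)].round(0)
print('packS',g(S,292,308),'packB',g(B,388,222),'chS',g(S,462,290),'chB',g(B,462,375))
for n,W,u,v in [('tape',S,372,308),('tin',S,407,330),('relay',B,503,450),('y1',S,227,330),('y2',S,364,330),('box',B,475,500)]: print(n,g(W,u,v))
def rect(W,c,rad,z0,z1,n):
    P=W.reshape(-1,3);m=(np.hypot(P[:,0]-c[0],P[:,1]-c[1])<rad)&(P[:,2]>z0)&(P[:,2]<z1)
    Q=P[m]
    if len(Q)<6: print(n,len(Q));return
    print(n,len(Q),Q[:,2].mean().round(1),[np.round(x,1) for x in cv2.minAreaRect(Q[:,:2].astype(np.float32))],Q[:,:2].min(0).round(),Q[:,:2].max(0).round())
cp=g(B,388,222);cc=g(B,462,362)
for nm,W in [('S',S),('B',B),('SB',np.r_[S,B])]:
    rect(W,cp,60,104,118,'packtop'+nm);rect(W,cp,75,40,50,'testertop'+nm);rect(W,cc,75,50,61,'chtop'+nm)
a=load('scene')['p'];b=load('side')['p']
x=cv2.resize(a[170:245,155:270],(690,450),interpolation=3)
cv2.imwrite('pics/c.png',cv2.resize(np.hstack([cv2.resize(a[180:245,160:225],(400,400),interpolation=3),cv2.resize(b[115:180,225:290],(400,400),interpolation=3)]),(800,400))[...,::-1])
E
```

```text
packS [492. 224. 114.] packB [508. 198. 114.] chS [ 492. -180.   53.] chB [ 507. -232.   53.]
tape [541.  17.  41.]
tin [430.  11.  35.]
relay [ 519. -391.   18.]
y1 [494. 346. 103.]
y2 [367. 152. 102.]
box [ 421. -494.   56.]
packtopS 173 111.5 [array([513.8, 221.4]), array([47.1, 66.6]), np.float64(72.0)] [477. 191.] [544. 246.]
testertopS 207 45.0 [array([525.1, 208.4]), array([ 82. , 116.5]), np.float64(73.1)] [463. 154.] [578. 264.]
chtopS 76 54.6 [array([ 523.4, -197.6]), array([50.4, 89.5]), np.float64(67.2)] [ 481. -238.] [ 568. -160.]
packtopB 133 111.0 [array([513.2, 213. ]), array([44.8, 56.2]), np.float64(72.7)] [480. 187.] [546. 241.]
testertopB 199 44.6 [array([528.5, 203.7]), array([ 84.5, 112.8]), np.float64(72.5)] [467. 151.] [583. 258.]
chtopB 166 54.6 [array([ 521.6, -208.2]), array([76.7, 79.4]), np.float64(68.2)] [ 473. -257.] [ 569. -164.]
packtopSB 306 111.3 [array([512.6, 218.2]), array([53.5, 66.5]), np.float64(73.9)] [477. 187.] [546. 246.]
testertopSB 406 44.8 [array([527.3, 208. ]), array([ 86.1, 120. ]), np.float64(68.8)] [463. 151.] [583. 264.]
chtopSB 242 54.6 [array([ 519.4, -207. ]), array([76.7, 88.3]), np.float64(69.5)] [ 473. -257.] [ 569. -160.]
```

View pics/c.png

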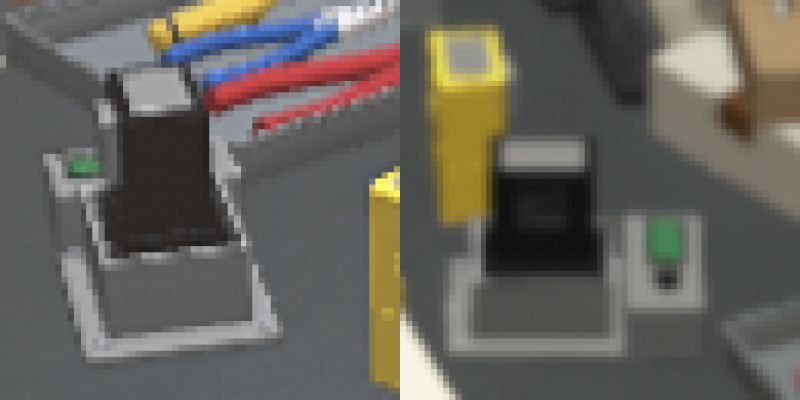

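The crop confirms it: a black pack with a pale top stands in the grey tester, with the meter's green display on +x. The grey button shows on the left (+y) side. The pack top measures z 111, and the shrouds 45 and 55, which agree with the given sizes. The charger is on the way, so I look at it first.

Call:
{"fn": "step_arm", "kwargs": {
  "plan": "0 0 68 200 200 70 0;0 0 68 200 200 70 0;0 0 68 200 200 70 0;0 0 68 200 200 70 0;0 0 68 200 200 70 0;0 0 68 200 200 70 0;0 0 68 200 200 70 0;0 0 68 200 200 70 0"
}}

```text
clock: 0.9
eef_pos: [359.8, -403.3, 315.5]
tcp_rot: [3.141, 0.0, 1.452]
contact_force: [-0.6, -0.8, -0.2]
opening: 1.0
grasp_force: 0.0
```

Call:
{"fn": "step_arm", "kwargs": {
  "plan": "0 0 77 120 195 0 0;0 0 77 120 195 0 0;0 0 77 120 195 0 0;0 0 77 120 195 0 0;0 0 77 120 195 0 0;0 0 77 120 195 0 0;0 0 77 120 195 0 0;0 0 77 120 195 0 0"
}}

```text
clock: 1.7
eef_pos: [478.7, -208.9, 314.9]
tcp_rot: [-3.141, -0.001, 2.651]
contact_force: [0.0, 0.2, 0.7]
opening: 1.0
grasp_force: 0.0
```

Call:
{"fn": "step_arm", "kwargs": {
  "plan": "0 0 0 0 0 0 0;0 0 0 0 0 0 0"
}}

```text
clock: 1.9
eef_pos: [478.6, -209.5, 315.1]
tcp_rot: [-3.142, -0.0, 2.639]
contact_force: [0.4, 0.2, -0.3]
opening: 1.002
grasp_force: 0.0
```

```bash
python3 - <<'E'
from h import *
s=r.sense();print(s['clock'],s['qpos'],s['eef_pos'],s['tcp_rot'],s['contact_force'])
p,d=grab('wrist');print(load('wrist')['T'].round(2))
cv2.imwrite('pics/d.png',cv2.resize(p[...,::-1],(800,600)))
E
```

```text
1.9 [-4.15384391e-01  1.28819460e-01  1.76771340e+00 -1.79675566e-05
  1.24547420e+00 -1.48371322e+00] [ 478.60706606 -209.45530039  315.08979241] [-3.14153965e+00 -4.11356505e-04  2.63913089e+00] [ 0.40854778  0.16758614 -0.32822202]
[[ 4.8000e-01  8.5000e-01  2.3000e-01  4.2158e+02]
 [ 8.8000e-01 -4.7000e-01 -1.2000e-01 -1.7733e+02]
 [-0.0000e+00  2.6000e-01 -9.7000e-01  4.4572e+02]
 [ 0.0000e+00  0.0000e+00  0.0000e+00  1.0000e+00]]
```

View pics/d.png

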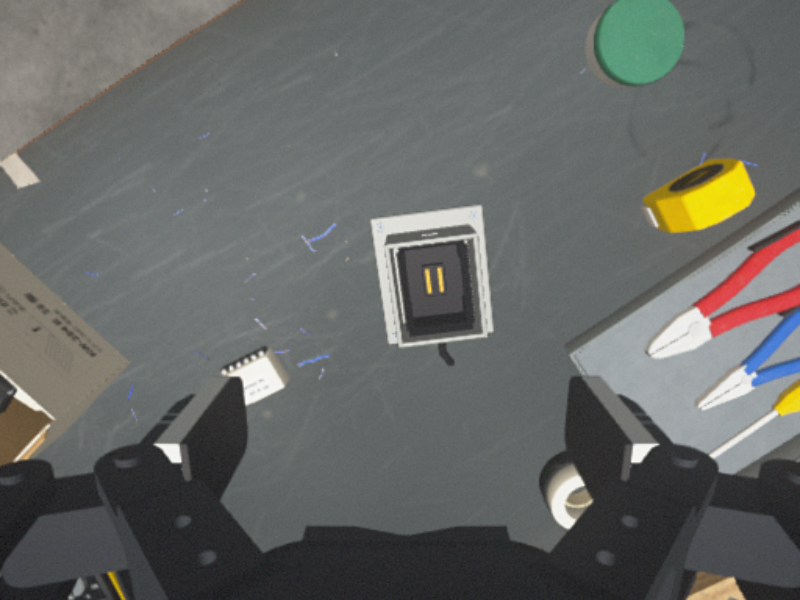

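The wrist view shows the charger at (435,280) with its cable stub at (447,355) on +x and two gold contacts. The relay module is at (255,375), and the tape measure and tin are upper right.

```bash
cat >> h.py <<'E'
def fit(n,c,rad,z0,z1,L,Wd,yaw0):
    from scipy.optimize import minimize
    P=cloud(n).reshape(-1,3);m=(np.hypot(P[:,0]-c[0],P[:,1]-c[1])<rad)&(P[:,2]>z0)&(P[:,2]<z1)
    Q=P[m]; rc=cv2.minAreaRect(Q[:,:2].astype(np.float32))
    print(n,len(Q),'z',np.median(Q[:,2]).round(1),[np.round(x,1) for x in rc])
    best=None
    for a in np.arange(yaw0-15,yaw0+15,.5):
        t=np.radians(a);U=Q[:,:2]@np.array([[np.cos(t),-np.sin(t)],[np.sin(t),np.cos(t)]])
        lo,hi=np.percentile(U,1,axis=0),np.percentile(U,99,axis=0);A=np.prod(hi-lo)
        if best is None or A<best[0]: best=(A,a,hi-lo,(lo+hi)/2)
    A,a,sz,u=best;t=np.radians(a);ctr=np.array([[np.cos(t),-np.sin(t)],[np.sin(t),np.cos(t)]])@u
    print('yaw',a,'size',sz.round(1),'ctr',ctr.round(1));return Q
E
python3 - <<'E'
from h import *
fit('wrist',(520,-207),65,51,60,81,69,-20)
p=load('wrist')['p']
cv2.imwrite('pics/e.png',cv2.resize(p[125:240,225:330],(548,600),interpolation=3)[...,::-1])
E
```

```text
wrist 960 z 57.4 [array([ 519.8, -205.5]), array([69.1, 81.4]), np.float64(68.7)]
yaw -21.5 size [80.7 68.6] ctr [ 519.6 -205.5]
```

View pics/e.png

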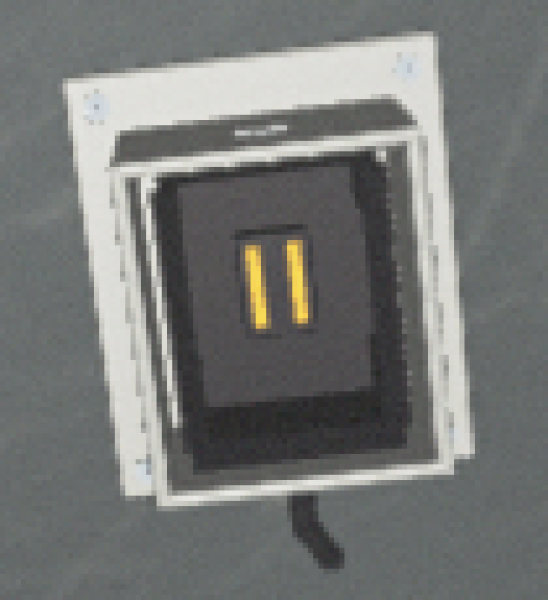

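The charger crop shows the rim corners, the bay and the contact clearly. The fitted size, 80.7 x 68.6 at z 57, matches the 81 x 69 shroud, so the mouth is at (519.6, -205.5) with yaw -21.4°. Next, the pack.

Call:
{"fn": "step_arm", "kwargs": {
  "plan": "0 0 11 -10 390 0 0;0 0 11 -10 390 0 0;0 0 11 -10 390 0 0;0 0 11 -10 390 0 0;0 0 11 -10 390 0 0;0 0 11 -10 390 0 0;0 0 11 -10 390 0 0;0 0 11 -10 390 0 0"
}}

```text
clock: 2.75
eef_pos: [468.3, 183.0, 315.4]
tcp_rot: [3.141, 0.0, 2.833]
contact_force: [-0.1, -0.0, 0.4]
opening: 0.999
grasp_force: 0.0
```

Call:
{"fn": "step_arm", "kwargs": {
  "plan": "0 0 0 0 35 0 0;0 0 0 0 35 0 0;0 0 0 0 35 0 0"
}}

```text
clock: 3.05
eef_pos: [468.5, 215.9, 315.0]
tcp_rot: [-3.141, -0.0, 2.835]
contact_force: [-0.2, -0.3, -0.0]
opening: 0.996
grasp_force: 0.0
```

```bash
python3 - <<'E'
from h import *
# charger floor depth from saved wrist view
P=cloud('wrist').reshape(-1,3);m=(np.hypot(P[:,0]-520,P[:,1]+205.5)<22);z=P[m][:,2];print('charger bay z hist',np.percentile(z,[5,25,50,75,95]).round(1))
s=r.sense();print(s['clock'],s['eef_pos'],s['tcp_rot'],s['qpos'])
p,d=grab('wrist')
fit('wrist',(513,216),55,104,118,60,40,-18)
fit('wrist',(513,216),62,40,51,60,40,-18)
P=cloud('wrist')
t=np.radians(-18);Q=P.reshape(-1,3);Q=Q[(np.abs(Q[:,0]-513)<60)&(np.abs(Q[:,1]-216)<60)]
U=(Q[:,:2]-[513,216])@np.array([[np.cos(t),-np.sin(t)],[np.sin(t),np.cos(t)]])
for z0 in range(60,112,8):
    k=(Q[:,2]>z0)&(Q[:,2]<z0+8)&(abs(U[:,0])<35)&(abs(U[:,1])<40); 
    if k.sum(): print(z0,k.sum(),U[k].min(0).round(1),U[k].max(0).round(1))
c=proj('wrist',np.array([513,216,100.]));print(c)
u,v=c.astype(int);cv2.imwrite('pics/f.png',cv2.resize(p[max(0,v-75):v+75,max(0,u-75):u+75],(600,600),interpolation=3)[...,::-1])
E
```

```text
charger bay z hist [10.9 11.8 12.7 18.6 20.2]
3.05 [468.49369043 215.87729145 315.00158449] [-3.14087976e+00 -3.06524061e-04  2.83506034e+00] [ 4.29088561e-01  1.18006061e-01  1.78040601e+00 -3.40910714e-04
  1.24388625e+00 -8.35065970e-01]
wrist 2393 z 113.1 [array([513.2, 222.2]), array([47.3, 60.1]), np.float64(71.0)]
yaw -18.0 size [59.1 45.1] ctr [512.9 222. ]
wrist 1430 z 46.2 [array([522.2, 212.9]), array([ 81.4, 103.8]), np.float64(71.5)]
yaw -20.0 size [103.2  69.6] ctr [522.2 214.4]
60 42 [-31.7 -16.3] [-30.5  21.9]
68 54 [-32.  -17.4] [-29.7  21.2]
76 59 [-31.8 -17.3] [-13.7  29.1]
84 65 [-32.  -17.2] [-13.6  29.4]
92 78 [-31.9 -18.1] [-13.6  29.6]
100 236 [-31.7 -18. ] [10.7 30. ]
108 2229 [-31.9 -17.8] [28.2 22.8]
[272.11848251 203.91849251]
```

View pics/f.png

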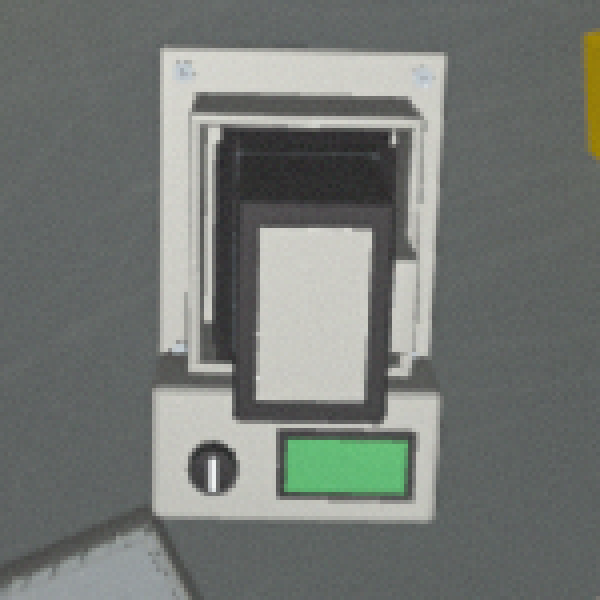

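The crop shows the pack's pale top at (315,310) and the button on its right (+y), clear of obstacles. The meter's green display is below. The fitted pack is 60 x 40.6 with the button 7 mm proud, as specified. Pack centre is about (512, 218.6), yaw -18.5°. The charger floor appears to be near z≈11.5. I descend to the pinch height.

Call:
{"fn": "step_arm", "kwargs": {
  "plan": "0 0 -1 43.5 3.6 0 0;0 0 -1 43.5 3.6 -50 0;0 0 -1 43.5 3.6 -100 0;0 0 -1 43.5 3.6 -150 0;0 0 -1 43.5 3.6 -190 0;0 0 -1 43.5 3.6 -215 0;0 0 -1 43.5 3.6 -234 0;0 0 -1 43.5 3.6 -234 0",
  "force": 25
}}

```text
clock: 3.9
eef_pos: [510.7, 216.9, 78.9]
tcp_rot: [-3.138, -0.004, 2.815]
contact_force: [-0.2, -0.6, 0.5]
opening: 1.003
grasp_force: 0.0
```

Call:
{"fn": "step_arm", "kwargs": {
  "plan": "0 0 0 0 0 0 80;0 0 0 0 0 0 80;0 0 0 0 0 0 80;0 0 0 0 0 0 80",
  "force": 25
}}

```text
clock: 4.3
eef_pos: [512.8, 219.2, 82.3]
tcp_rot: [3.14, 0.001, 2.818]
contact_force: [0.5, -0.6, 1.0]
opening: 0.686
grasp_force: 0.0
```

```bash
python3 - <<'E'
from h import *
s=r.sense();print(s['clock'],s['eef_pos'],s['tcp_rot'],s['contact_force'],s['opening'],s['opening']*85)
p,d=grab('wrist');cv2.imwrite('pics/g.png',cv2.resize(p[...,::-1],(800,600)))
E
```

```text
4.3 [512.8199896  219.23596854  82.30632759] [3.14044866e+00 1.27282671e-03 2.81789051e+00] [ 0.47424242 -0.6184256   0.96788055] 0.685618960553648 58.277611647060084
```

View pics/g.png

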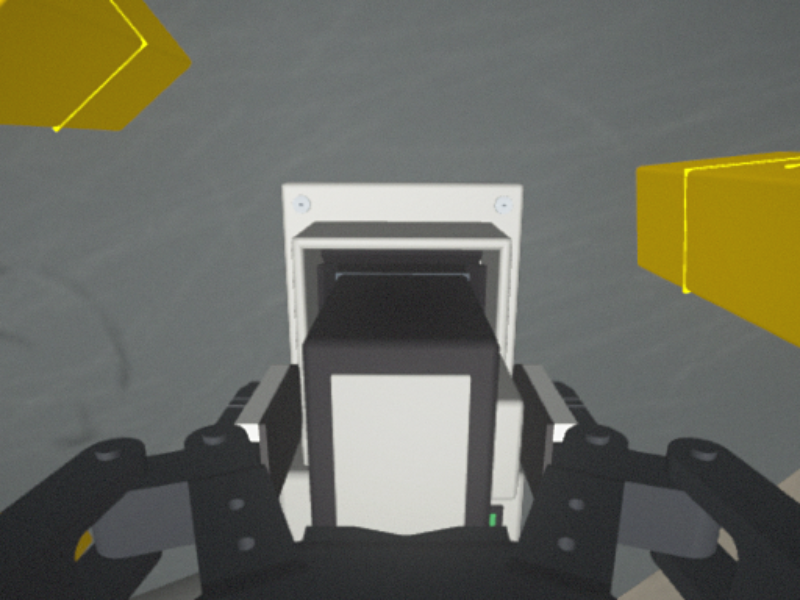

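The picture shows the pack centred between the pads (305–495 about 400), the button at (508,430) next to the right pad, and the yellow blocks clear. I close now.

Call:
{"fn": "step_arm", "kwargs": {
  "plan": "0 0 0 0 0 0 110;0 0 0 0 0 0 110;0 0 0 0 0 0 125;0 0 0 0 0 0 140;0 0 0 0 0 0 160;0 0 0 0 0 0 160",
  "force": 25
}}

```text
clock: 4.95
eef_pos: [512.4, 219.0, 81.8]
tcp_rot: [-3.141, 0.0, 2.818]
contact_force: [-0.9, -0.6, 7.5]
opening: 0.466
grasp_force: 25.2
```

Call:
{"fn": "step_arm", "kwargs": {
  "plan": "0 0 0 0 0 0 200;0 0 0 0 0 0 200;0 0 0 0 0 1 200;0 0 0 0 0 2 200;0 0 0 0 0 3 200;0 0 0 0 0 4 200;0 0 0 0 0 4 200",
  "force": 45
}}

```text
clock: 5.65
eef_pos: [512.2, 219.1, 85.3]
tcp_rot: [-3.142, -0.0, 2.818]
contact_force: [0.0, -0.7, -2.1]
opening: 0.467
grasp_force: 45.5
```

Call:
{"fn": "step_arm", "kwargs": {
  "plan": "0 0 0 0 0 2 200;0 0 0 0 0 4 200;0 0 0 0 0 7 200;0 0 0 0 0 11 200;0 0 0 0 0 16 200;0 0 0 0 0 22 200"
}}

```text
clock: 6.25
eef_pos: [512.2, 219.1, 107.7]
tcp_rot: [-3.142, -0.0, 2.818]
contact_force: [-0.5, -0.0, -1.9]
opening: 0.464
grasp_force: 45.5
```

Call:
{"fn": "step_arm", "kwargs": {
  "plan": "0 0 0 0 0 8 200;0 0 0 0 0 18 200;0 0 0 0 0 30 200;0 0 0 0 0 45 200;0 0 0 0 0 65 200;0 0 0 0 0 85 200;0 0 0 0 0 100 200;0 0 0 0 0 105 200"
}}

```text
clock: 7.05
eef_pos: [513.1, 219.5, 214.8]
tcp_rot: [3.139, 0.003, 2.818]
contact_force: [0.1, 0.4, -2.2]
opening: 0.467
grasp_force: 45.6
```

Call:
{"fn": "step_arm", "kwargs": {
  "plan": "0 0 -1 2 -20 0 200;0 0 -1 2 -60 0 200;0 0 -1 2 -105 0 200;0 0 -1 2 -150 0 200;0 0 -1 2 -195 0 200;0 0 -1 2 -240 0 200;0 0 -1 2 -285 0 200;0 0 -2.9 7.5 -325 0 200"
}}

```text
clock: 7.85
eef_pos: [518.7, -107.9, 212.3]
tcp_rot: [-3.141, -0.001, 2.767]
contact_force: [0.2, -0.5, -2.1]
opening: 0.467
grasp_force: 46.1
```

Call:
{"fn": "step_arm", "kwargs": {
  "plan": "0 0 0 0 -40 0 200;0 0 0 0 -70 0 200;0 0 0 0 -90 0 200;0 0 0 0 -99 0 200;0 0 0 0 -99 0 200;0 0 0 0 -99 0 200"
}}

```text
clock: 8.45
eef_pos: [519.5, -204.1, 212.1]
tcp_rot: [3.141, -0.001, 2.768]
contact_force: [-0.4, 0.1, -2.1]
opening: 0.464
grasp_force: 46.1
```

```bash
python3 - <<'E'
from h import *
s=r.sense();print(s['clock'],s['eef_pos'],s['tcp_rot'],s['contact_force'],s['opening'])
p,d=grab('wrist');fit('wrist',(519.6,-205.5),62,51,60,81,69,-20)
a,_=grab('side')
cv2.imwrite('pics/h.png',np.hstack([cv2.resize(p,(400,300)),cv2.resize(a[150:300,200:400],(400,300))])[...,::-1])
E
```

```text
8.45 [ 519.54365668 -204.09810376  212.10675215] [ 3.14119880e+00 -6.89915408e-04  2.76751257e+00] [-0.36518229  0.11396646 -2.13031818] 0.464244740492517
wrist 872 z 57.5 [array([ 499.3, -197.5]), array([69. , 36.9]), np.float64(68.5)]
yaw -21.5 size [35.  68.6] ctr [ 498.5 -197.1]
```

View pics/h.png

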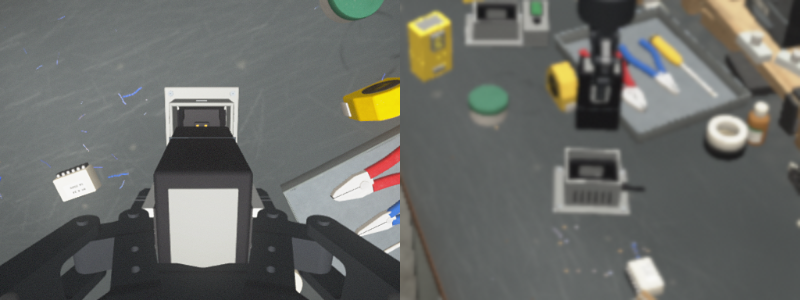

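The picture shows the pack hanging straight above the charger, with its rim in line. The tape, tin and relay are untouched. I need a small sideways correction and then the descent.

Call:
{"fn": "step_arm", "kwargs": {
  "plan": "0 0 0 0.2 -0.9 -15 200;0 0 0 0.2 -0.9 -40 200;0 0 0 0.2 -0.9 -60 200;0 0 0 0.2 -0.9 -75 200;0 0 0 0.2 -0.9 -83 200;0 0 0 0.2 -0.9 -87 200;0 0 0 0.2 -0.9 -87 200"
}}

```text
clock: 9.25
eef_pos: [520.1, -205.4, 125.3]
tcp_rot: [3.142, -0.0, 2.768]
contact_force: [0.6, 0.0, -1.6]
opening: 0.465
grasp_force: 46.2
```

Call:
{"fn": "step_arm", "kwargs": {
  "plan": "0 0 0 0 0 -2 200;0 0 0 0 0 -4 200;0 0 0 0 0 -6 200;0 0 0 0 0 -8 200;0 0 0 0 0 -8 200"
}}

```text
clock: 9.75
eef_pos: [519.8, -205.8, 117.1]
tcp_rot: [3.142, -0.0, 2.767]
contact_force: [0.5, -0.6, -2.4]
opening: 0.464
grasp_force: 46.2
```

Call:
{"fn": "step_arm", "kwargs": {
  "plan": "0 0 0 0 0 -1 200;0 0 0 0 0 -2 200;0 0 0 0 0 -3 200;0 0 0 0 0 -4 200;0 0 0 0 0 -5 200;0 0 0 0 0 -5 200"
}}

```text
clock: 10.35
eef_pos: [519.8, -205.8, 112.1]
tcp_rot: [3.142, -0.0, 2.768]
contact_force: [-0.1, -0.8, -1.5]
opening: 0.463
grasp_force: 46.2
```

Call:
{"fn": "step_arm", "kwargs": {
  "plan": "0 0 0 0 0 -1.5 200;0 0 0 0 0 -3 200;0 0 0 0 0 -4.5 200;0 0 0 0 0 -6 200;0 0 0 0 0 -6 200"
}}

```text
clock: 10.85
eef_pos: [519.8, -205.7, 106.0]
tcp_rot: [-3.142, -0.0, 2.768]
contact_force: [0.2, -0.2, -2.8]
opening: 0.465
grasp_force: 46.2
```

Call:
{"fn": "step_arm", "kwargs": {
  "plan": "0 0 0 0 0 -2 200;0 0 0 0 0 -4 200;0 0 0 0 0 -6 200;0 0 0 0 0 -8 200;0 0 0 0 0 -10 200;0 0 0 0 0 -12 200;0 0 0 0 0 -12 200"
}}

```text
clock: 11.55
eef_pos: [519.7, -205.7, 93.9]
tcp_rot: [3.142, -0.001, 2.768]
contact_force: [0.4, -0.3, -2.6]
opening: 0.464
grasp_force: 46.2
```

Call:
{"fn": "step_arm", "kwargs": {
  "plan": "0 0 0 0 0 -1 200;0 0 0 0 0 -2 200;0 0 0 0 0 -3 200;0 0 0 0 0 -4 200;0 0 0 0 0 -5 200;0 0 0 0 0 -5 200"
}}

```text
clock: 12.15
eef_pos: [519.9, -205.8, 89.2]
tcp_rot: [-3.142, -0.0, 2.768]
contact_force: [0.3, 0.3, -2.3]
opening: 0.462
grasp_force: 46.2
```

Call:
{"fn": "step_arm", "kwargs": {
  "plan": "0 0 0 0 0 -1 200;0 0 0 0 0 -2 200;0 0 0 0 0 -3 200;0 0 0 0 0 -3 200"
}}

```text
clock: 12.55
eef_pos: [520.1, -205.8, 86.4]
tcp_rot: [-3.142, 0.0, 2.768]
contact_force: [0.1, 0.8, 2.2]
opening: 0.464
grasp_force: 46.4
```

Call:
{"fn": "step_arm", "kwargs": {
  "plan": "0 0 0 0 0 -1 200;0 0 0 0 0 -2 200;0 0 0 0 0 -2 200"
}}

```text
clock: 12.85
eef_pos: [520.0, -205.8, 84.3]
tcp_rot: [3.142, 0.0, 2.768]
contact_force: [-1.1, -0.4, 2.9]
opening: 0.468
grasp_force: 46.5
```

Call:
{"fn": "step_arm", "kwargs": {
  "plan": "0 0 0 0 0 -0.5 200;0 0 0 0 0 -1 200;0 0 0 0 0 -1 200"
}}

```text
clock: 13.15
eef_pos: [520.0, -205.8, 83.3]
tcp_rot: [3.142, 0.0, 2.768]
contact_force: [-0.6, 0.0, 1.9]
opening: 0.464
grasp_force: 46.5
```

Call:
{"fn": "step_arm", "kwargs": {
  "plan": "0 0 0 0 0 -0.5 200;0 0 0 0 0 -1 200;0 0 0 0 0 -1 200"
}}

```text
clock: 13.45
eef_pos: [520.0, -205.9, 82.3]
tcp_rot: [-3.142, 0.0, 2.768]
contact_force: [-0.6, 0.0, 1.8]
opening: 0.463
grasp_force: 46.5
```

Call:
{"fn": "step_arm", "kwargs": {
  "plan": "0 0 0 0 0 -0.5 200;0 0 0 0 0 -1 200;0 0 0 0 0 -1 200"
}}

```text
clock: 13.75
eef_pos: [520.1, -205.8, 81.3]
tcp_rot: [-3.142, 0.0, 2.768]
contact_force: [-0.3, 0.6, 3.4]
opening: 0.465
grasp_force: 46.5
```

Call:
{"fn": "step_arm", "kwargs": {
  "plan": "0 0 0 0 0 -0.5 200;0 0 0 0 0 -0.5 200;0 0 0 0 0 -0.5 200"
}}

```text
clock: 14.05
eef_pos: [520.0, -205.9, 81.0]
tcp_rot: [-3.142, 0.0, 2.768]
contact_force: [-1.3, -0.0, 5.0]
opening: 0.464
grasp_force: 46.8
```

Call:
{"fn": "step_arm", "kwargs": {
  "plan": "0 0 0 0 0 -0.5 200;0 0 0 0 0 -0.5 200;0 0 0 0 0 -0.5 200"
}}

```text
clock: 14.35
eef_pos: [520.1, -205.9, 81.0]
tcp_rot: [-3.142, 0.0, 2.768]
contact_force: [-2.1, 0.8, 12.4]
opening: 0.463
grasp_force: 47.3
```

Call:
{"fn": "step_arm", "kwargs": {
  "plan": "0 0 0 0 0 -0.4 200;0 0 0 0 0 -0.4 200;0 0 0 0 0 -0.4 200"
}}

```text
clock: 14.65
eef_pos: [520.1, -205.9, 81.0]
tcp_rot: [3.142, 0.0, 2.768]
contact_force: [-4.5, 0.3, 15.6]
opening: 0.462
grasp_force: 47.8
```

The pack is on the rigid floor, with force rising and z no longer moving. I release it, holding the position while the button springs out.

Call:
{"fn": "step_arm", "kwargs": {
  "plan": "0 0 0 0 0 0 132;0 0 0 0 0 0 126;0 0 0 0 0 0 120;0 0 0 0 0 0 114;0 0 0 0 0 0 108;0 0 0 0 0 0 100;0 0 0 0 0 0 80;0 0 0 0 0 0 60",
  "force": 20
}}

```text
clock: 15.45
eef_pos: [519.6, -205.9, 79.7]
tcp_rot: [-3.141, -0.001, 2.768]
contact_force: [-0.0, -0.8, -0.6]
opening: 0.766
grasp_force: 0.0
```

Call:
{"fn": "step_arm", "kwargs": {
  "plan": "0 0 0 0 0 0 0;0 0 0 0 0 0 0;0 0 0 0 0 0 0;0 0 0 0 0 10 0;0 0 0 0 0 30 0;0 0 0 0 0 70 0;0 0 0 0 0 120 0;0 0 0 0 0 120 0"
}}

```text
clock: 16.25
eef_pos: [523.5, -207.2, 207.1]
tcp_rot: [-3.142, 0.011, 2.768]
contact_force: [0.1, -0.4, -1.3]
opening: 0.999
grasp_force: 0.0
```

Call:
{"fn": "step_arm", "kwargs": {
  "plan": "0 0 0 -40 -4 50 0;0 0 0 -40 -4 100 0;0 0 0 -40 -4 110 0;0 0 0 -40 -4 110 0;0 0 0 -40 -4 110 0"
}}

```text
clock: 16.75
eef_pos: [479.8, -209.8, 310.2]
tcp_rot: [-3.142, 0.001, 2.767]
contact_force: [-0.2, 0.8, -0.9]
opening: 1.003
grasp_force: 0.0
```

```bash
python3 - <<'E'
from h import *
s=r.sense();print(s['clock'],s['eef_pos'],s['contact_force'])
p,d=grab('wrist');fit('wrist',(519.6,-205.5),50,100,125,60,40,-20)
P=cloud('wrist').reshape(-1,3);t=np.radians(-21.4)
U=(P[:,:2]-[519.6,-205.5])@np.array([[np.cos(t),-np.sin(t)],[np.sin(t),np.cos(t)]])
k=(abs(U[:,0])<22)&(abs(U[:,1])<15)&(P[:,2]>90);A=np.c_[U[k],np.ones(k.sum())];print('top plane slope,z',np.linalg.lstsq(A,P[k,2],rcond=None)[0])
for z0 in (60,75,90):
    k=(abs(U[:,0])<35)&(abs(U[:,1])<40)&(P[:,2]>z0)&(P[:,2]<z0+15);print(z0,U[k].min(0),U[k].max(0))
a,_=grab('side')
cv2.imwrite('pics/i.png',np.hstack([cv2.resize(p,(400,300)),cv2.resize(a[150:300,200:400],(400,300))])[...,::-1])
E
```

```text
16.75 [ 479.83274664 -209.79402814  310.15022781] [-0.24608262  0.80165882 -0.87268032]
wrist 2629 z 115.3 [array([ 521.6, -201.5]), array([48.2, 60.2]), np.float64(68.5)]
yaw -20.5 size [59.2 46.3] ctr [ 521.  -201.9]
top plane slope,z [-2.00430759e-03 -1.11465848e-02  1.15813354e+02]
60 [-29.8487178  -19.80497647] [-11.04814431  19.40134465]
75 [-29.68442378 -19.72878737] [-11.66938691  27.75113787]
90 [-29.87417546 -19.66669286] [14.1409081  28.53218936]
```

View pics/i.png

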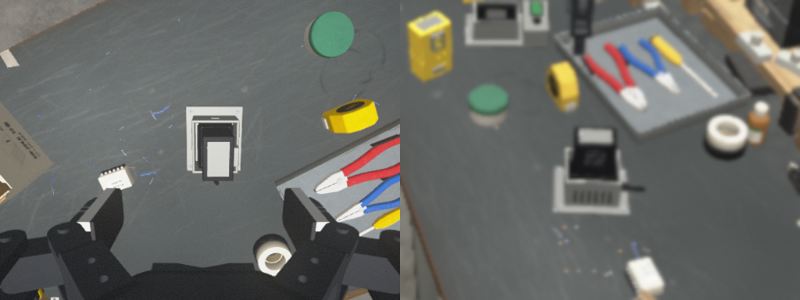

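The pack stands upright in the charger with its button out. Its top is about 3 mm above the pressed-home height, as a latched pack should be (unlatched would be about 7 mm). The other objects have not moved.

```bash
python3 -c "
from rig import r
print(r.sign_off())"
```

```text
the job is handed in; nothing more can be done
None
```

The battery pack is out of the tester and latched in the charger with its button sprung out; nothing else was touched, and I handed the job in at about 17 s (the final picture and height show it latched; no verdict came back).

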